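# Advance the lens carriage with its ratchet lever

## Task

Bring the lens carriage up to its pointer by working the ratchet lever at the toothed wheel, without touching the carriage. First swing the lever right back anticlockwise (seen from above), the loose way, during which the carriage stays put, then swing it clockwise, the way that grips, until the white centre line of the carriage stands at the pointer, and let go of the lever. Do not overshoot: the ratchet cannot draw the carriage back.

Things in the scene. Friction and masses are not known exactly. Their poses are not given: they have to be found in the camera images.
- lever_knob (a point): Centre of the upright black knob at the end of the ratchet lever: round, 23 mm across, 52 mm tall, centre 87 mm above the bench, foot 3 mm above the lever bar. It spins freely on its pin, so it can be held from above and led round its arc with the wrist unturned. It takes 1 to 8 N. A bystander, a round stage with a thin ball-ended lever and no toothed wheel, plays no part.
- lever_pivot (a point): On the vertical axis of lever and toothed wheel (90 mm), at knob-centre height. Fixed: z up, y along the rail, x to the rail (100 mm off). The knob circles it at 110 mm radius on its -x side between stops at (x, y) = (-68, 86) mm, drive stroke's end (starts within 0.3 rad of it), and (-68, -86), right back. Towards -y is loose. Towards +y: up to 0.35 rad of slack, then drives; repeatable.
- carriage: Dark steel plate on the rail, 64 (x) by 70 (y) by 20 mm, with a black post and lens tube up to 120 mm above it. Origin: centre of the plate's top, 51 mm above the bench. Axes as lever_pivot. A white line across the plate marks its y = 0. Once the pawl grips, it goes 45 mm along +y per rad of lever swing; it stays where it is left. The robot must not touch it.
- pointer_tip (a point): Tip of the flat steel pointer on a small fixed aluminium stand, 52 mm tall, beyond the rail (+x side), aimed at the carriage's edge at the height of its top. Axes as lever_pivot. The carriage starts 36 to 56 mm short of it (to its -y side) and must end with its white line level with it along y.
Mind the look-alikes: they are no part of the job. Leave any turquoise look-alike of the part that bears pointer_tip alone.

How it is judged:
By the outcome, as a careful person would: the job done as asked, in the order asked, and still so for the second after the job is handed in, with the robot touching nothing.
It also fails if it takes over 42 s, if anything falls off the work surface, if the arm or the gripper's body presses on something with over 40 N, if the wrist force passes 120 N, or if a joint passes its speed limit or range.

## Robot

A 6-joint arm with a two-finger parallel gripper is mounted at the origin on the work surface. World frame = base frame: x ahead of the robot, y to its left, z up, the work surface at z = 0. Lengths are in mm, angles in rad, forces in N, time in s.
With the tool pointing down it reaches from about 350 to 775 mm from the base axis. Payload 7.3 kg.
Tool frame: the origin (TCP) lies on the centre line of the jaws, within the pads' length; the fingertips stand 22 mm ahead of it and the grasp point (between the pads) lies 3 mm ahead of it; x points along the fingers, z is the direction in which the jaws open and shut, and the axes are right-handed (so a half turn about x gives the same grasp; the last joint's range is limited). The gripper opens to 92 mm and grips with 3 to 60 N. Pads are 19 mm wide; open, the fingers measure 130 mm over their backs; the gripper's body (75 mm by 190 mm) begins 47 mm behind the grasp point.
Start: joints at [1.176, 0.342, 1.524, -0, 1.275, -0.146], TCP at [129.261, 508.859, 221.341] pointing down, gripper open.
Joint ranges: [-2.53, 2.53], [-0.77, 2.02], [0.04, 2.7], [-1, 4.14], [0.28, 2.66], [-3.11, 3.11]. Speed limits (rad/s): [2.57, 2.57, 3.14, 3.14, 3.14, 3.14].

## Interface

Orientations are given as [roll, pitch, yaw] about the fixed x, y, z axes, in that order (R = Rz(yaw) Ry(pitch) Rx(roll)).
In Python, from plant import readout, imaging, bot gives the robot as it stands.
- The arm moves only by the tool arm_command, never from a script. Its argument "plan" is a list of rows, each an object of numbers: "tx", "ty", "tz": the shift along the tool's x, y, z in cm; "wx", "wy", "wz": the turn, a rotation vector about the tool's x, y, z in rad; "jaw": the opening, from -1 (shut) to 1 (fully open). In form: [{"tx": .., "ty": .., "tz": .., "wx": .., "wy": .., "wz": .., "jaw": ..}, ...]. A call has 1 to 20 rows; each row shifts and turns the commanded pose from where the row before left it, along the tool's axes as they then stand; what a row does not reach is not made up. A row lasts 1/10 s, in which the tool goes at most 50 mm and 8.59 degrees, less where a joint would pass 70% of its speed; a pose out of reach is approached as far as the arm can. A call with a gripper value outside its range is refused whole. The fingers move at their own pace and stop on an object; the grip force is fixed at half the most. Time passes only in rows, so rows that do not move let the fingers close. It gives the time, the measured TCP pose, the force and the opening at its end, in the units of the state.
- readout.get_obs(): the state, without advancing time (a new reading comes with each control period).
- imaging.capture(name): name is "side" or "top"; returns the picture (400x640x3 uint8, blue, green, red); there is no depth.
- imaging.get_calibration(name): a dict with "fx", "fy", "cx", "cy" (pixels), "position" and "rotation" of the camera in the world. Camera axes: x right, y up, looking along -z (the intrinsics and any distortion apply to the point x, -y, -z); pixel columns grow to the right and rows downward; lengths in mm; the calibration is good to about 2 mm. A picture is of the moment at which its call begins. get_calibration takes no time and is no camera call.
- bot.close_job(): hands the job in, once; it reports no verdict.
The state is a dict: "time": time; "joint_positions": joint angles; "dq": joint speeds; "tau": joint torques, N m; "tool_pos": TCP position; "tcp_rot": TCP orientation; "contact_force": force on the tool from outside, world axes, zero at the start; "moment": the same for the moment, N m; "grip_width": finger opening in mm.
Only numpy, scipy, OpenCV 4.12 (cv2) and the standard library are available. Lean on these libraries where they do the work, as an engineer would, in place of code of your own. Each camera call takes 0.05 s, during which the arm holds its last target.

## Working session

There is one attempt and no reset: what is moved stays moved. The work goes in short steps, Python scripts to look and compute and a tool call to move; the robot and the scene stay as the last step left them, time stands still between calls to the robot, and variables do not carry over. Pictures are saved under pics/ and viewed, and the job is handed in when it is done.

Besides the shell and the picture viewer there is one more tool, called after "Call:" as name(argument=value, ...), one argument or row to a line, values as JSON. arm_command: Moves the arm, as the interface text tells. Its arguments: {"type":"object","properties":{"plan":{"type":"array"}},"required":["plan"]}

```bash
mkdir -p pics; python3 - <<'E'
from plant import readout, imaging, bot
import cv2
for n in("side","top"):
    im=imaging.capture(n); cv2.imwrite(f"pics/{n}0.png",im); c=imaging.get_calibration(n); print(n,c)
print(readout.get_obs())
E
```

```text
side {'fx': 448.9628898115815, 'fy': 448.9628898115815, 'cx': 320.27503686772775, 'cy': 202.55633969095308, 'position': array([503.78982848, 419.43133681, 540.34778786]), 'rotation': array([ 0.76160842,  0.01345659, -2.79339528])}
top {'fx': 463.30147819455897, 'fy': 463.30147819455897, 'cx': 314.4711527078209, 'cy': 198.06348100123506, 'position': array([553.23510987,  10.11690711, 847.75782218]), 'rotation': array([ 0.13620595,  0.00989591, -1.57798469])}
{'time': 0.1, 'joint_positions': array([ 1.17602581e+00,  3.42643618e-01,  1.52487534e+00,  5.79171933e-05,
        1.27542565e+00, -1.46008544e-01]), 'dq': array([ 0.00032121, -0.00190264, -0.00314147,  0.00050051, -0.00026305,
        0.00062238]), 'tau': array([ 6.69792971e-04, -4.32007492e+01, -2.44694495e+01,  7.17927050e-02,
        5.25894540e-02, -5.30792715e-05]), 'tool_pos': array([129.08460937, 508.51747469, 220.73547682]), 'tcp_rot': array([ 2.95463957,  1.56944324, -2.00652828]), 'contact_force': array([0.52524942, 0.22381865, 0.30649536]), 'moment': array([-0.02171414,  0.00760145,  0.0262819 ]), 'grip_width': 91.76724964047634}
```

View pics/side0.png

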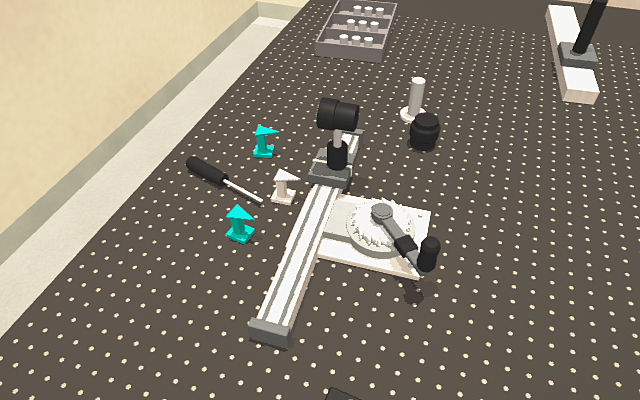

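View pics/top0.png

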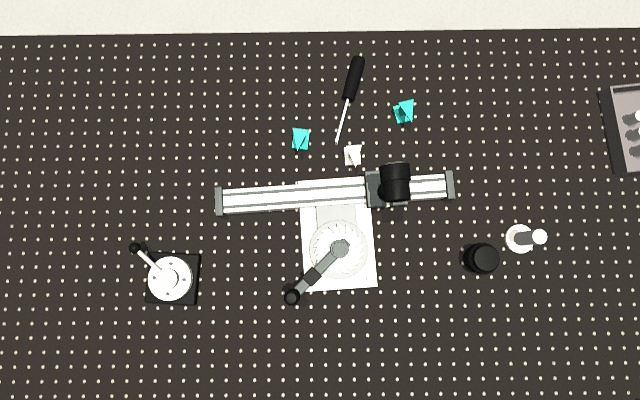

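The top view shows the toothed wheel at about (339,248), the knob at (292,297), the carriage plate at about x 366–407, and the aluminium pointer at (353,155). There are turquoise look-alikes at (300,139) and (403,111), and the bystander stage is at (170,278) with its ball lever at (134,247). I'll take close crops next.

```bash
cat > h.py <<'E'
import numpy as np, cv2
from scipy.spatial.transform import Rotation as R
from plant import readout, imaging, bot
C={n:imaging.get_calibration(n) for n in("side","top")}
def ray(n,u,v):
    c=C[n]; d=np.array([(u-c['cx'])/c['fx'],-(v-c['cy'])/c['fy'],-1.])
    return c['position'],R.from_euler('xyz',c['rotation']).as_matrix()@d
def plane(n,u,v,z):
    p,d=ray(n,u,v); return p+d*(z-p[2])/d[2]
def proj(n,P):
    c=C[n]; q=R.from_euler('xyz',c['rotation']).as_matrix().T@(np.asarray(P,float)-c['position'])
    return np.array([c['cx']+c['fx']*q[0]/-q[2], c['cy']-c['fy']*q[1]/-q[2]])
def tri(a,b):
    p,d=ray('side',*a);q,e=ray('top',*b)
    s=np.linalg.lstsq(np.c_[d,-e],q-p,rcond=None)[0]
    A,B=p+d*s[0],q+e*s[1]; return (A+B)/2,np.linalg.norm(A-B)
E
python3 - <<'E'
import cv2
t=cv2.imread('pics/top0.png');s=cv2.imread('pics/side0.png')
cv2.imwrite('pics/tc.png',cv2.resize(t[135:310,265:425],None,fx=5,fy=5,interpolation=cv2.INTER_CUBIC)[:, :][:600*2][::1] if 0 else cv2.resize(t[135:310,270:420],None,fx=3.4,fy=3.4,interpolation=cv2.INTER_CUBIC))
cv2.imwrite('pics/sc.png',cv2.resize(s[90:300,225:450],None,fx=2.8,fy=2.8,interpolation=cv2.INTER_CUBIC))
cv2.imwrite('pics/sc2.png',cv2.resize(s[120:210,265:370],None,fx=6,fy=6,interpolation=cv2.INTER_CUBIC))
cv2.imwrite('pics/tc2.png',cv2.resize(t[140:215,335:425],None,fx=8,fy=8,interpolation=cv2.INTER_CUBIC))
E
```

```text
(no output)
```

View pics/tc.png

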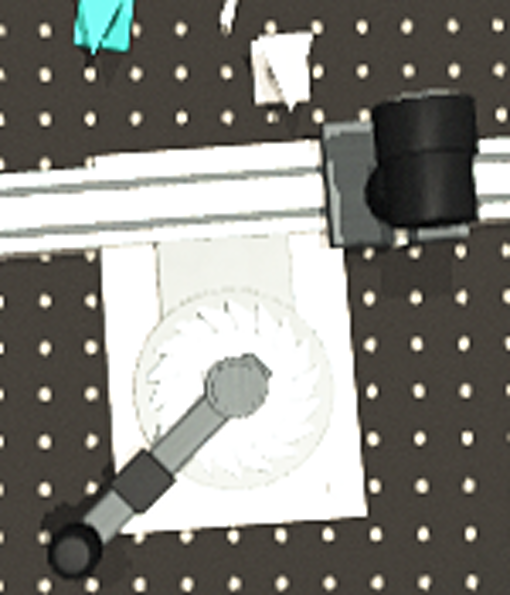

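View pics/sc.png

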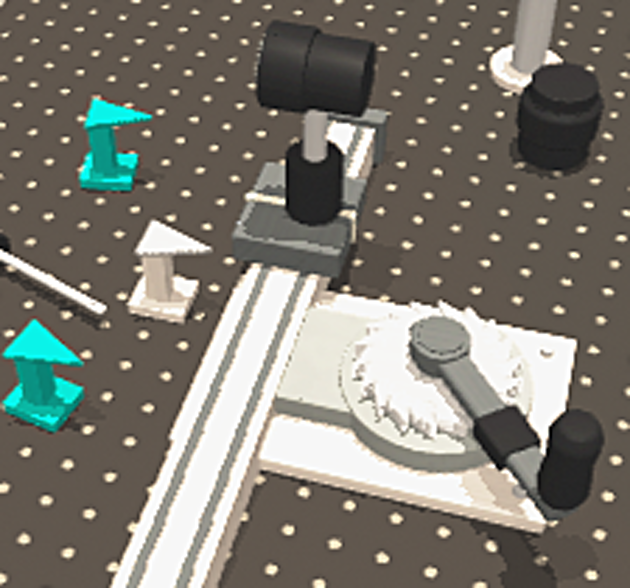

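View pics/sc2.png

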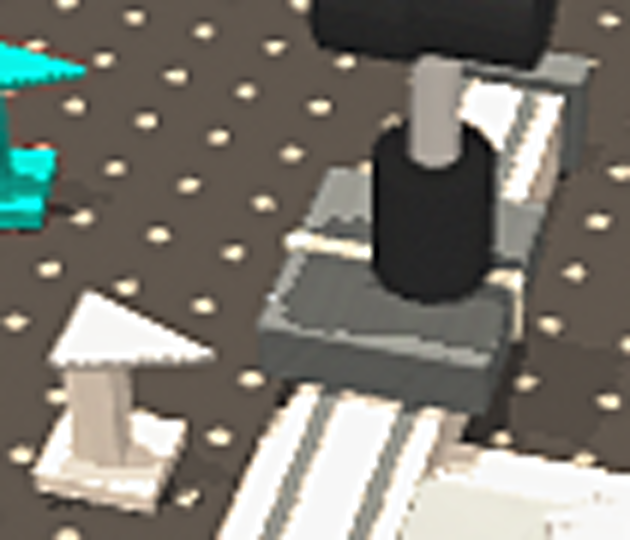

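View pics/tc2.png

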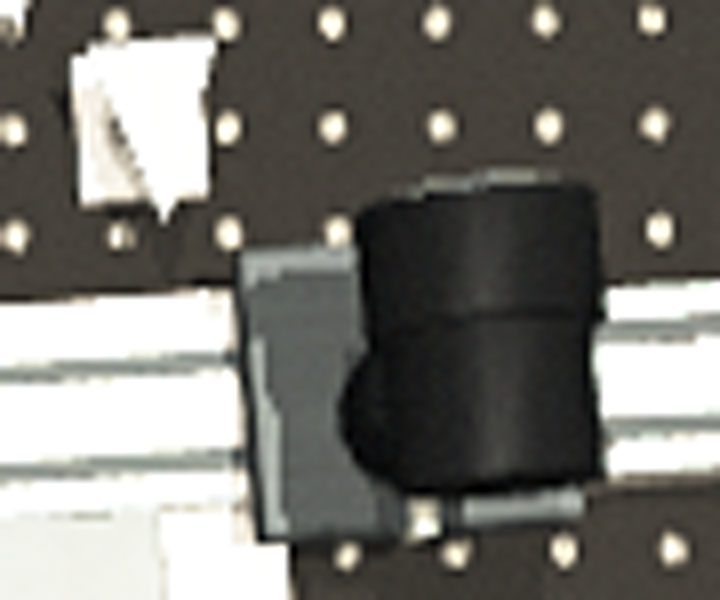

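```bash
python3 - <<'E'
from h import *
np.set_printoptions(precision=1,suppress=True)
tip=tri((299.7,178.0),(355.3,166.8));print('tip',tip, plane('side',299.7,178.,51),plane('top',355.3,166.8,51))
print('line side',plane('side',313,160,51),plane('side',351.3,166,51))
print('line top',plane('top',387.3,203.5,51))
for z in (60,70): print('hub',z,plane('side',381.9,210.5,z),plane('top',338.9,248,z))
print(tri((381.9,210.5),(338.9,248)))
print('knobtop',plane('top',291.8,296.5,113),plane('side',430.5,242,113))
# rail direction: top view edges of grooves
im=cv2.imread('pics/top0.png')
# dark plate edges at z~?; end caps
for uv in ((219,201),(450,185)): print(plane('top',*uv,40))
E
```

```text
tip (array([717. , -54.3,  53.7]), np.float64(0.7690980115257026)) [718.5 -56.9  51. ] [717.1 -54.7  51. ]
line side [ 713.8 -104.5   51. ] [ 649.5 -111.    51. ]
line top [ 651.9 -108.7   51. ]
hub 60 [576.3 -23.4  60. ] [575.7 -23.5  60. ]
hub 70 [574.8 -14.2  70. ] [575.4 -23.1  70. ]
(array([576. , -23.5,  59.9]), np.float64(0.6273083063221817))
knobtop [499.7  53.1 113. ] [500.   56.4 113. ]
[660.2 185.6  40. ]
[ 685.2 -221.6   40. ]
```

```bash
python3 - <<'E'
from h import *
np.set_printoptions(precision=3,suppress=True)
im=cv2.imread('pics/top0.png');g=im.max(2).astype(int)
# rail lower & upper outer edge
for lo,hi,us in ((160,200,range(228,296,4)),(196,222,range(228,294,4))):
    P=[]
    for u in us:
        col=g[lo:hi,u]; d=np.diff(col); v=lo+(np.argmax(d) if lo==160 else np.argmin(d))+.5
        P.append(plane('top',u,v,40)[:2])
    P=np.array(P);k=np.polyfit(P[:,1],P[:,0],1);print('yaw',np.arctan(-k[0]),np.abs(np.polyval(k,P[:,1])-P[:,0]).max())
o=readout.get_obs();print(R.from_euler('xyz',o['tcp_rot']).as_matrix())
# knob blob in the top view
m=(im.max(2)<30).astype(np.uint8);n,l,st,ce=cv2.connectedComponentsWithStats(m)
for i in range(1,n):
    if st[i,4]>40: print(st[i],ce[i])
E
```

```text
yaw 0.038349112830628626 10.729629057962256
yaw 0.04691248657771121 10.1574723421312
[[-0.001 -0.969  0.246]
 [-0.001  0.246  0.969]
 [-1.     0.    -0.001]]
[342  56  23  46 187] [352.182  80.813]
[378 164  32  38 403] [389.382 185.913]
[463 243  30  31 299] [471.97  258.094]
[194 254   7  51 123] [197.244 280.081]
[284 289  16  16  97] [292.155 295.289]
```

```bash
python3 - <<'E'
from h import *
np.set_printoptions(precision=3,suppress=True)
im=cv2.imread('pics/top0.png');g=im.max(2).astype(int)
for lo,hi,us in ((160,200,range(228,296,3)),(196,222,range(228,294,3))):
    P=[]
    for u in us:
        d=np.diff(g[lo:hi,u]); v=lo+(np.argmax(d) if lo==160 else np.argmin(d))+.5
        P.append(plane('top',u,v,40)[:2])
    P=np.array(P,np.float32); f=cv2.fitLine(P,cv2.DIST_WELSCH,0,.01,.01).ravel();print(np.arctan(-f[0]/f[1]),f)
# teeth wheel base disc: edges of plate white (carriage base) - carriage plate edge yaw in side image handled by eye
yaw=.062
Rz=R.from_euler('z',yaw).as_matrix()[:2,:2]; piv=np.array([576,-23.5]);k=np.array([499.8,54.])
q=Rz.T@(k-piv);print('knob local',q,np.hypot(*q))
tip=np.array([717.1,-54.7]);print('tip local',Rz.T@(tip-piv),'line',Rz.T@(np.array([651.9,-108.7])-piv),Rz.T@(np.array([713.8,-104.5])-piv))
o=readout.get_obs();T=R.from_euler('xyz',o['tcp_rot']).as_matrix()
d=np.array([*k,180])-o['tool_pos']; print('tool shift now',T.T@d)
E
```

```text
0.06357046 [  0.064  -0.998 685.858 113.496]
0.06942685 [  0.069  -0.998 645.755  89.16 ]
knob local [-71.252  82.072] 108.68619967594782
tip local [138.896 -39.883] line [ 70.475 -89.739] [132.516 -89.382]
tool shift now [  41.081 -471.224 -349.192]
```

Call:
arm_command(
  plan=[
    {"ty":-2.95,"tz":-2.18,"tx":0.25},
    {"ty":-2.95,"tz":-2.18,"tx":0.25},
    {"ty":-2.95,"tz":-2.18,"tx":0.25},
    {"ty":-2.95,"tz":-2.18,"tx":0.25},
    {"ty":-2.95,"tz":-2.18,"tx":0.25},
    {"ty":-2.95,"tz":-2.18,"tx":0.25},
    {"ty":-2.95,"tz":-2.18,"tx":0.25},
    {"ty":-2.95,"tz":-2.18,"tx":0.25},
    {"ty":-2.95,"tz":-2.18,"tx":0.25},
    {"ty":-2.95,"tz":-2.18,"tx":0.25},
    {"ty":-2.95,"tz":-2.18,"tx":0.25},
    {"ty":-2.95,"tz":-2.18,"tx":0.25},
    {"ty":-2.95,"tz":-2.18,"tx":0.25},
    {"ty":-2.95,"tz":-2.18,"tx":0.25},
    {"ty":-2.95,"tz":-2.18,"tx":0.25},
    {"ty":-2.95,"tz":-2.18,"tx":0.25},
    {"wx":-0.104},
    {"wx":-0.104},
    {"wx":-0.104},
    {},
  ],
)

```text
invalid input at $.plan[0]: expected keys tx, ty, tz, wx, wy, wz, jaw
```

```bash
python3 - <<'E'
from h import *
np.set_printoptions(precision=3,suppress=True)
for n in("side","top"): cv2.imwrite(f"pics/{n}1.png",imaging.capture(n))
o=readout.get_obs();T=R.from_euler('xyz',o['tcp_rot']).as_matrix();print(o['tool_pos'],T,o['time'],o['contact_force'])
for z in (499.4,),: pass
yaw=.065;Rz=R.from_euler('z',yaw).as_matrix()[:2,:2]
k=Rz@np.array([-71.5,82.5])+[576,-23.5];print(k, T.T@(np.array([*k,95])-o['tool_pos']))
E
```

```text
[129.146 508.621 220.921] [[-0.    -0.969  0.246]
 [-0.001  0.246  0.969]
 [-1.     0.    -0.001]] 0.2 [-0.375  0.538 -0.165]
[499.292  54.182] [ 126.155 -470.668 -349.193]
```

View pics/side1.png

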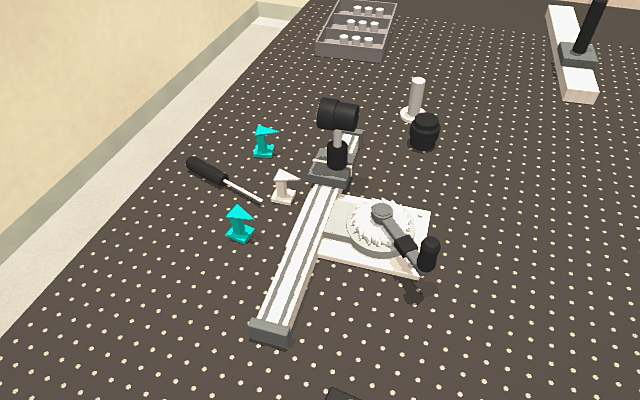

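View pics/top1.png

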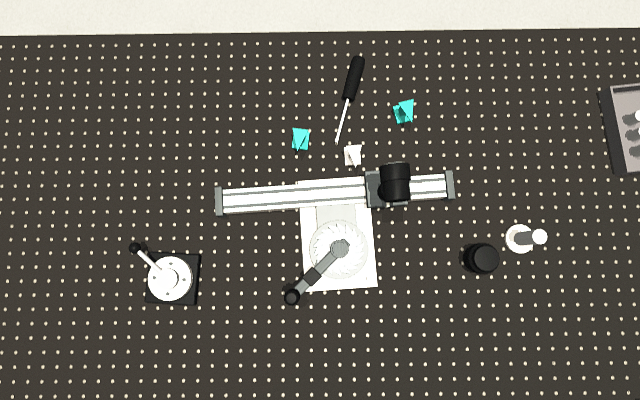

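The move was refused, because each row needs every key, and nothing has moved. Three things could be taken for the knob in the top view:
- the ratchet knob at (292,297)
- the bystander's ball at (134,247)
- the black lens at (482,258)

I choose (292,297), the end of the toothed-wheel lever, as the close crop confirmed. Three things could be taken for the pointer: white at (353,155), and turquoise at (300,139) and (403,111). I choose the white one.

Call:
arm_command(
  plan=[
    {"tx":0.25,"ty":-2.95,"tz":-2.18,"wx":0,"wy":0,"wz":0,"jaw":1},
    {"tx":0.25,"ty":-2.95,"tz":-2.18,"wx":0,"wy":0,"wz":0,"jaw":1},
    {"tx":0.25,"ty":-2.95,"tz":-2.18,"wx":0,"wy":0,"wz":0,"jaw":1},
    {"tx":0.25,"ty":-2.95,"tz":-2.18,"wx":0,"wy":0,"wz":0,"jaw":1},
    {"tx":0.25,"ty":-2.95,"tz":-2.18,"wx":0,"wy":0,"wz":0,"jaw":1},
    {"tx":0.25,"ty":-2.95,"tz":-2.18,"wx":0,"wy":0,"wz":0,"jaw":1},
    {"tx":0.25,"ty":-2.95,"tz":-2.18,"wx":0,"wy":0,"wz":0,"jaw":1},
    {"tx":0.25,"ty":-2.95,"tz":-2.18,"wx":0,"wy":0,"wz":0,"jaw":1},
    {"tx":0.25,"ty":-2.95,"tz":-2.18,"wx":0,"wy":0,"wz":0,"jaw":1},
    {"tx":0.25,"ty":-2.95,"tz":-2.18,"wx":0,"wy":0,"wz":0,"jaw":1},
    {"tx":0.25,"ty":-2.95,"tz":-2.18,"wx":0,"wy":0,"wz":0,"jaw":1},
    {"tx":0.25,"ty":-2.95,"tz":-2.18,"wx":0,"wy":0,"wz":0,"jaw":1},
    {"tx":0.25,"ty":-2.95,"tz":-2.18,"wx":0,"wy":0,"wz":0,"jaw":1},
    {"tx":0.25,"ty":-2.95,"tz":-2.18,"wx":0,"wy":0,"wz":0,"jaw":1},
    {"tx":0.25,"ty":-2.95,"tz":-2.18,"wx":0,"wy":0,"wz":0,"jaw":1},
    {"tx":0.25,"ty":-2.95,"tz":-2.18,"wx":0,"wy":0,"wz":0,"jaw":1},
    {"tx":0,"ty":0,"tz":0,"wx":-0.104,"wy":0,"wz":0,"jaw":1},
    {"tx":0,"ty":0,"tz":0,"wx":-0.104,"wy":0,"wz":0,"jaw":1},
    {"tx":0,"ty":0,"tz":0,"wx":-0.104,"wy":0,"wz":0,"jaw":1},
    {"tx":0,"ty":0,"tz":0,"wx":0,"wy":0,"wz":0,"jaw":1},
  ],
)

```text
time: 2.2
tool_pos: [500.7, 54.4, 181.1]
tcp_rot: [1.326, 1.57, 2.961]
contact_force: [-0.3, -0.5, 0.2]
grip_width: 92.0
```

```bash
python3 - <<'E'
from h import *
np.set_printoptions(precision=3,suppress=True)
for n in("side",): cv2.imwrite(f"pics/{n}2.png",imaging.capture(n))
o=readout.get_obs();T=R.from_euler('xyz',o['tcp_rot']).as_matrix();print(o['tool_pos'],T,o['time'],o['contact_force'])
yaw=.065;Rz=R.from_euler('z',yaw).as_matrix()[:2,:2]
k=Rz@np.array([-71.5,82.5])+[576,-23.5];print(k, T.T@(np.array([*k,95])-o['tool_pos']))
E
```

```text
[500.759  54.555 181.173] [[-0.    -0.998 -0.061]
 [ 0.    -0.061  0.998]
 [-1.     0.     0.   ]] 2.25 [ 0.045  0.06  -0.231]
[499.292  54.182] [86.174  1.461 -0.295]
```

View pics/side2.png

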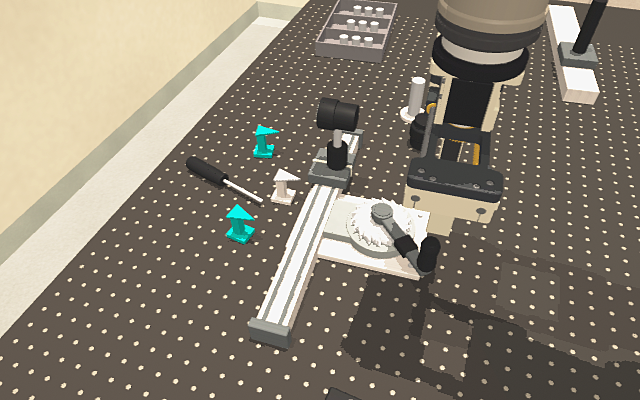

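```bash
python3 - <<'E'
from h import *
for P in ((500,54,181),(500,54,159),(497,100,159),(503,8,159),(500,54,113),(500,54,61)): print(P,proj('side',P).round())
E
```

```text
(500, 54, 181) [441. 202.]
(500, 54, 159) [437. 215.]
(497, 100, 159) [433. 246.]
(503, 8, 159) [442. 188.]
(500, 54, 113) [431. 241.]
(500, 54, 61) [424. 266.]
```

```bash
python3 - <<'E'
from h import *
for P in ((500,149,225),(460,149,225),(540,149,225),(497,119,159),(497,119,225)): print(P,proj('side',P).round())
cv2.imwrite("pics/top2.png",imaging.capture("top"))
E
```

```text
(500, 149, 225) [432. 240.]
(460, 149, 225) [478. 252.]
(540, 149, 225) [388. 229.]
(497, 119, 159) [430. 260.]
(497, 119, 225) [441. 217.]
```

View pics/top2.png

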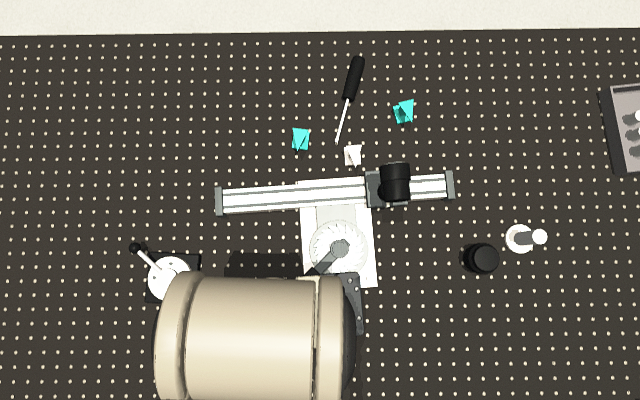

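```bash
python3 - <<'E'
import cv2
s=cv2.imread('pics/side2.png');cv2.imwrite('pics/s2c.png',cv2.resize(s[60:300,360:540],None,fx=2.5,fy=2.5))
E
```

```text
(no output)
```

View pics/s2c.png

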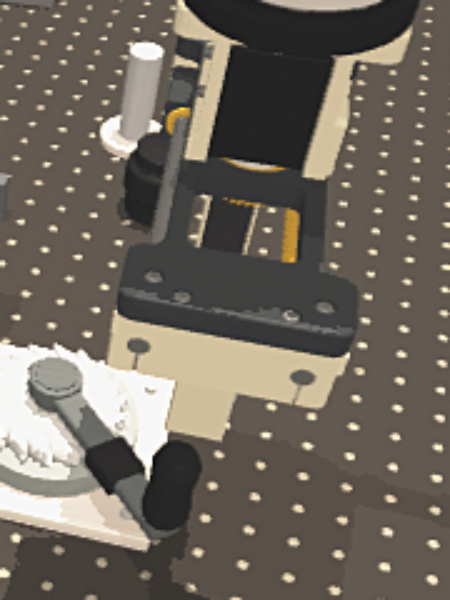

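```bash
python3 - <<'E'
from h import *
for z in (225,270,300):
  for P in ((463,-41,z),(537,-41,z)): print('top',P,proj('top',P).round())
for P in ((463,149,270),(537,149,270),(463,119,225),(537,119,225)): print('side',P,proj('side',P).round())
t=cv2.imread('pics/top2.png');cv2.imwrite('pics/t2c.png',cv2.resize(t[230:380,270:400],None,fx=4,fy=4))
E
```

```text
top (463, -41, 225) [359. 331.]
top (537, -41, 225) [358. 274.]
top (463, -41, 270) [362. 337.]
top (537, -41, 270) [361. 275.]
top (463, -41, 300) [364. 341.]
top (537, -41, 300) [363. 275.]
side (463, 149, 270) [488. 217.]
side (537, 149, 270) [397. 195.]
side (463, 119, 225) [478. 227.]
side (537, 119, 225) [399. 207.]
```

View pics/t2c.png

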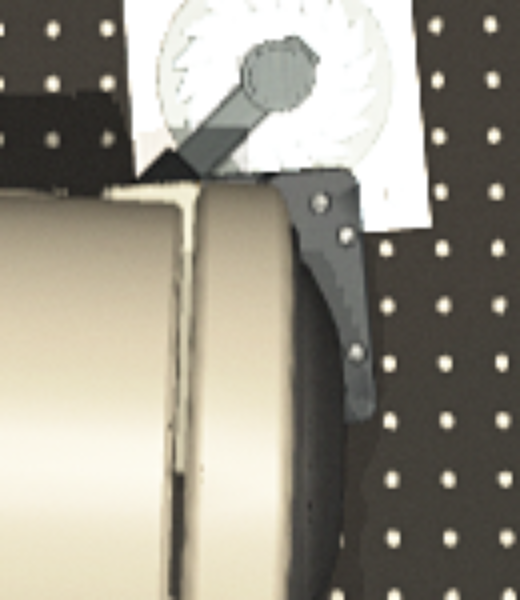

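The gripper body agrees with the TCP pose in both views. The visible fingertip at (438,235) is about 10 px higher than expected while the jaws are open, but this does no harm. I'm descending around the knob.

Call:
arm_command(
  plan=[
    {"tx":1.5,"ty":0.15,"tz":0,"wx":0,"wy":0,"wz":0,"jaw":1},
    {"tx":2,"ty":0,"tz":0,"wx":0,"wy":0,"wz":0,"jaw":1},
    {"tx":2,"ty":0,"tz":0,"wx":0,"wy":0,"wz":0,"jaw":1},
    {"tx":2,"ty":0,"tz":0,"wx":0,"wy":0,"wz":0,"jaw":1},
    {"tx":1.1,"ty":0,"tz":0,"wx":0,"wy":0,"wz":0,"jaw":1},
    {"tx":0,"ty":0,"tz":0,"wx":0,"wy":0,"wz":0,"jaw":1},
  ],
)

```text
time: 2.9
tool_pos: [498.4, 54.6, 94.1]
tcp_rot: [1.432, 1.568, 3.065]
contact_force: [0.4, 0.7, -0.4]
grip_width: 91.6
```

```bash
python3 - <<'E'
from h import *
s=imaging.capture("side");cv2.imwrite('pics/s3c.png',cv2.resize(s[100:300,280:520],None,fx=2.5,fy=2.5))
E
```

```text
(no output)
```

View pics/s3c.png

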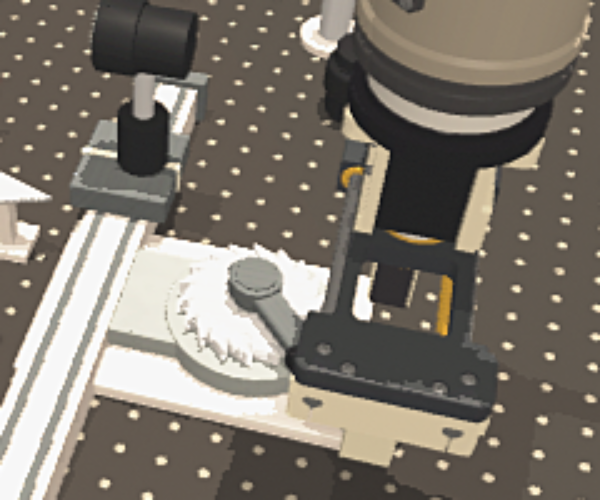

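The knob is now hidden behind the front finger at crop (365,445), so the jaws straddle it. I'm closing on it.

Call:
arm_command(
  plan=[
    {"tx":0,"ty":0,"tz":0,"wx":0,"wy":0,"wz":0,"jaw":-1},
    {"tx":0,"ty":0,"tz":0,"wx":0,"wy":0,"wz":0,"jaw":-1},
    {"tx":0,"ty":0,"tz":0,"wx":0,"wy":0,"wz":0,"jaw":-1},
    {"tx":0,"ty":0,"tz":0,"wx":0,"wy":0,"wz":0,"jaw":-1},
    {"tx":0,"ty":0,"tz":0,"wx":0,"wy":0,"wz":0,"jaw":-1},
    {"tx":0,"ty":0,"tz":0,"wx":0,"wy":0,"wz":0,"jaw":-1},
    {"tx":0,"ty":0,"tz":0,"wx":0,"wy":0,"wz":0,"jaw":-1},
    {"tx":0,"ty":0,"tz":0,"wx":0,"wy":0,"wz":0,"jaw":-1},
  ],
)

```text
time: 3.75
tool_pos: [499.3, 54.5, 95.3]
tcp_rot: [0.535, 1.571, 2.168]
contact_force: [0.1, 1.1, 0.8]
grip_width: 32.1
```

Call:
arm_command(
  plan=[
    {"tx":0,"ty":0,"tz":0,"wx":0,"wy":0,"wz":0,"jaw":-1},
    {"tx":0,"ty":0,"tz":0,"wx":0,"wy":0,"wz":0,"jaw":-1},
    {"tx":0,"ty":0,"tz":0,"wx":0,"wy":0,"wz":0,"jaw":-1},
    {"tx":0,"ty":0,"tz":0,"wx":0,"wy":0,"wz":0,"jaw":-1},
  ],
)

```text
time: 4.15
tool_pos: [499.4, 54.5, 95.3]
tcp_rot: [-0.953, 1.571, 0.681]
contact_force: [0.2, -1.1, -1.0]
grip_width: 21.8
```

```bash
python3 - <<'E'
from h import *
np.set_printoptions(precision=2,suppress=True)
o=readout.get_obs();print(o['tool_pos'],R.from_euler('xyz',o['tcp_rot']).as_matrix())
Rz=R.from_euler('z',.065).as_matrix()[:2,:2]
q=Rz.T@(o['tool_pos'][:2]-[576,-23.5]);print(q,np.hypot(*q))
th0=np.arctan2(q[1],-q[0]);th1=-np.arctan2(86,68);print(th0,th1)
# arc radius 110 from pivot; tool ty=-x local, tz=+y local
f=lambda t:np.array([110*np.cos(t),110*np.sin(t)])
th=np.linspace(np.arctan2(86,68)-.05,th1,19)
th=np.linspace(th0,th1,19)
P=np.array([f(t) for t in th]);print(np.diff(P,axis=0)/10)
E
```

```text
[499.4   54.49  95.29] [[ 0.   -1.   -0.06]
 [ 0.   -0.06  1.  ]
 [-1.   -0.    0.  ]]
[-71.37  82.8 ] 109.31380839077184
0.8593491607048624 -0.9017533286043231
[[ 0.78 -0.74]
 [ 0.7  -0.81]
 [ 0.62 -0.88]
 [ 0.53 -0.94]
 [ 0.44 -0.98]
 [ 0.34 -1.02]
 [ 0.24 -1.05]
 [ 0.13 -1.07]
 [ 0.03 -1.08]
 [-0.08 -1.07]
 [-0.18 -1.06]
 [-0.28 -1.04]
 [-0.38 -1.01]
 [-0.48 -0.96]
 [-0.57 -0.91]
 [-0.66 -0.85]
 [-0.74 -0.78]
 [-0.81 -0.71]]
```

The jaws stopped at 21.8 mm, so the knob is held, 109 mm from the pivot. I'm swinging it back the loose way.

Call:
arm_command(
  plan=[
    {"tx":0,"ty":0.78,"tz":-0.74,"wx":0,"wy":0,"wz":0,"jaw":-1},
    {"tx":0,"ty":0.7,"tz":-0.81,"wx":0,"wy":0,"wz":0,"jaw":-1},
    {"tx":0,"ty":0.62,"tz":-0.88,"wx":0,"wy":0,"wz":0,"jaw":-1},
    {"tx":0,"ty":0.53,"tz":-0.94,"wx":0,"wy":0,"wz":0,"jaw":-1},
    {"tx":0,"ty":0.44,"tz":-0.98,"wx":0,"wy":0,"wz":0,"jaw":-1},
    {"tx":0,"ty":0.34,"tz":-1.02,"wx":0,"wy":0,"wz":0,"jaw":-1},
    {"tx":0,"ty":0.24,"tz":-1.05,"wx":0,"wy":0,"wz":0,"jaw":-1},
    {"tx":0,"ty":0.13,"tz":-1.07,"wx":0,"wy":0,"wz":0,"jaw":-1},
    {"tx":0,"ty":0.03,"tz":-1.08,"wx":0,"wy":0,"wz":0,"jaw":-1},
    {"tx":0,"ty":0,"tz":0,"wx":0,"wy":0,"wz":0,"jaw":-1},
  ],
)

```text
time: 5.15
tool_pos: [466.2, -35.5, 95.2]
tcp_rot: [2.146, 1.569, -2.504]
contact_force: [-5.5, -2.5, 3.0]
grip_width: 21.9
```

```bash
python3 - <<'E'
from h import *
for n in("side","top"): cv2.imwrite(f"pics/{n}4.png",imaging.capture(n)[80:330,200:470].repeat(2,0).repeat(2,1))
E
```

```text
(no output)
```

View pics/side4.png

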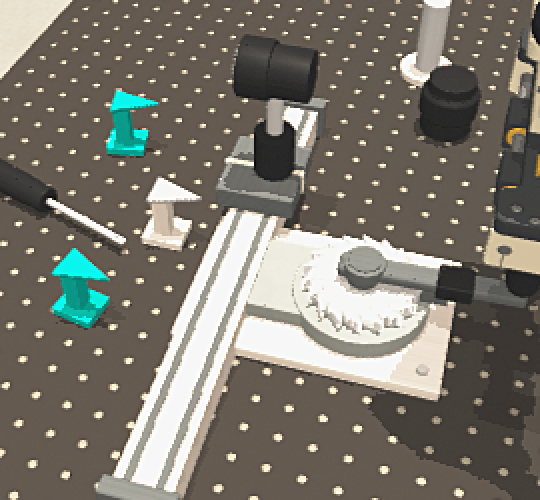

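View pics/top4.png

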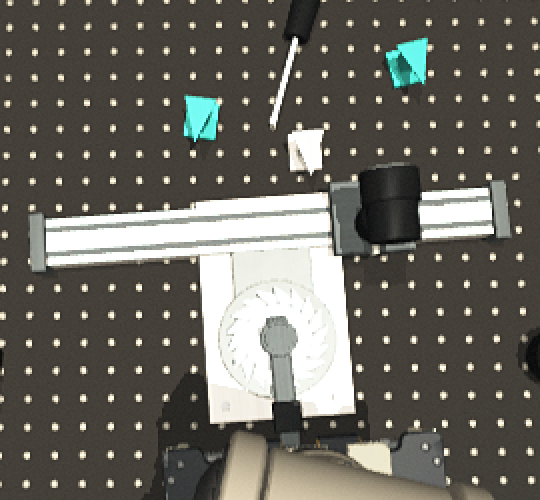

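The lever is following and the carriage has not moved. I'm continuing to the back stop, with a little overtravel.

Call:
arm_command(
  plan=[
    {"tx":0,"ty":-0.08,"tz":-1.07,"wx":0,"wy":0,"wz":0,"jaw":-1},
    {"tx":0,"ty":-0.18,"tz":-1.06,"wx":0,"wy":0,"wz":0,"jaw":-1},
    {"tx":0,"ty":-0.28,"tz":-1.04,"wx":0,"wy":0,"wz":0,"jaw":-1},
    {"tx":0,"ty":-0.38,"tz":-1.01,"wx":0,"wy":0,"wz":0,"jaw":-1},
    {"tx":0,"ty":-0.48,"tz":-0.96,"wx":0,"wy":0,"wz":0,"jaw":-1},
    {"tx":0,"ty":-0.57,"tz":-0.91,"wx":0,"wy":0,"wz":0,"jaw":-1},
    {"tx":0,"ty":-0.66,"tz":-0.85,"wx":0,"wy":0,"wz":0,"jaw":-1},
    {"tx":0,"ty":-0.74,"tz":-0.78,"wx":0,"wy":0,"wz":0,"jaw":-1},
    {"tx":0,"ty":-0.81,"tz":-0.71,"wx":0,"wy":0,"wz":0,"jaw":-1},
    {"tx":0,"ty":0,"tz":0,"wx":0,"wy":0,"wz":0,"jaw":-1},
  ],
)

```text
time: 6.25
tool_pos: [513.0, -115.3, 95.2]
tcp_rot: [1.272, 1.567, 2.906]
contact_force: [-8.3, -1.3, 6.6]
grip_width: 22.0
```

```bash
python3 - <<'E'
from h import *
o=readout.get_obs();Rz=R.from_euler('z',.065).as_matrix()[:2,:2]
q=Rz.T@(o['tool_pos'][:2]-[576,-23.5]);print(q,np.hypot(*q),Rz.T@o['contact_force'][:2])
E
```

```text
[-68.83755956 -87.51038428] 111.34036537995901 [-8.36338322 -0.77501825]
```

Call:
arm_command(
  plan=[
    {"tx":0,"ty":-0.2,"tz":-0.15,"wx":0,"wy":0,"wz":0,"jaw":-1},
    {"tx":0,"ty":-0.1,"tz":-0.1,"wx":0,"wy":0,"wz":0,"jaw":-1},
    {"tx":0,"ty":0,"tz":0,"wx":0,"wy":0,"wz":0,"jaw":-1},
  ],
)

```text
time: 6.55
tool_pos: [513.4, -115.6, 95.0]
tcp_rot: [1.125, 1.562, 2.759]
contact_force: [-15.1, 5.0, 12.4]
grip_width: 22.2
```

```bash
python3 - <<'E'
from h import *
o=readout.get_obs();Rz=R.from_euler('z',.065).as_matrix()[:2,:2]
q=Rz.T@(o['tool_pos'][:2]-[576,-23.5]);print(q,np.hypot(*q),Rz.T@o['contact_force'][:2])
for n in("side","top"): cv2.imwrite(f"pics/{n}5.png",imaging.capture(n)[80:330,200:470].repeat(2,0).repeat(2,1))
E
```

```text
[-68.47225015 -87.83944819] 111.37422367235565 [-14.74699722   5.952954  ]
```

View pics/side5.png

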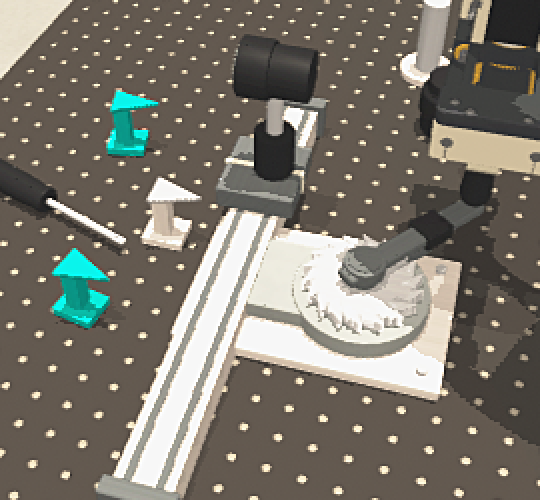

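View pics/top5.png

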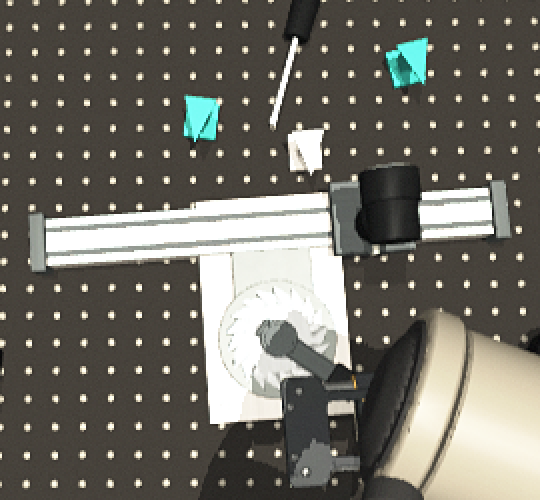

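The lever is against the back stop: 15 N, with 0.5 mm of movement for 3 mm commanded. The carriage has not moved, and is still at plate edge crop x≈333 in the top view. I'm computing the drive arc.

```bash
python3 - <<'E'
from h import *
np.set_printoptions(precision=2,suppress=True)
f=lambda t:np.array([110*np.cos(t),110*np.sin(t)])
th=-.9018+np.arange(0,1.61,.1)
P=np.array([f(t) for t in th]);print(np.c_[th[1:],np.diff(P,axis=0)/10])
E
```

```text
[[-0.8   0.83  0.72]
 [-0.7   0.75  0.8 ]
 [-0.6   0.67  0.87]
 [-0.5   0.58  0.94]
 [-0.4   0.48  0.99]
 [-0.3   0.38  1.03]
 [-0.2   0.27  1.06]
 [-0.1   0.17  1.09]
 [-0.    0.06  1.1 ]
 [ 0.1  -0.05  1.1 ]
 [ 0.2  -0.16  1.09]
 [ 0.3  -0.27  1.07]
 [ 0.4  -0.38  1.03]
 [ 0.5  -0.48  0.99]
 [ 0.6  -0.57  0.94]
 [ 0.7  -0.66  0.88]]
```

Call:
arm_command(
  plan=[
    {"tx":0,"ty":0.36,"tz":0.2,"wx":0,"wy":0,"wz":0,"jaw":-1},
    {"tx":0,"ty":0.83,"tz":0.72,"wx":0,"wy":0,"wz":0,"jaw":-1},
    {"tx":0,"ty":0.75,"tz":0.8,"wx":0,"wy":0,"wz":0,"jaw":-1},
    {"tx":0,"ty":0.67,"tz":0.87,"wx":0,"wy":0,"wz":0,"jaw":-1},
    {"tx":0,"ty":0.58,"tz":0.94,"wx":0,"wy":0,"wz":0,"jaw":-1},
    {"tx":0,"ty":0.48,"tz":0.99,"wx":0,"wy":0,"wz":0,"jaw":-1},
    {"tx":0,"ty":0.38,"tz":1.03,"wx":0,"wy":0,"wz":0,"jaw":-1},
    {"tx":0,"ty":0.27,"tz":1.06,"wx":0,"wy":0,"wz":0,"jaw":-1},
    {"tx":0,"ty":0,"tz":0,"wx":0,"wy":0,"wz":0,"jaw":-1},
  ],
)

```text
time: 7.55
tool_pos: [469.1, -52.7, 95.3]
tcp_rot: [-1.253, 1.571, 0.382]
contact_force: [-2.5, -2.1, -1.3]
grip_width: 22.0
```

```bash
cat > look.py <<'E'
from h import *
import sys
k=sys.argv[1]
o=readout.get_obs();Rz=R.from_euler('z',.065).as_matrix()[:2,:2]
q=Rz.T@(o['tool_pos'][:2]-[576,-23.5])-[-.3,-1.5];print(q,np.hypot(*q),'theta',np.arctan2(q[1],-q[0]),Rz.T@o['contact_force'][:2])
s=imaging.capture("side");t=imaging.capture("top")
cv2.imwrite(f'pics/s{k}full.png',s);cv2.imwrite(f'pics/t{k}full.png',t)
cv2.imwrite(f'pics/s{k}.png',cv2.resize(s[120:220,265:375],None,fx=6,fy=6,interpolation=cv2.INTER_CUBIC))
cv2.imwrite(f'pics/t{k}.png',cv2.resize(t[140:215,325:425],None,fx=8,fy=8,interpolation=cv2.INTER_CUBIC))
E
python3 look.py 6
```

```text
[-108.2675776   -20.67431104] 110.22384268387493 theta -0.1886841856989819 [-2.6094852  -1.94269994]
```

View pics/s6.png

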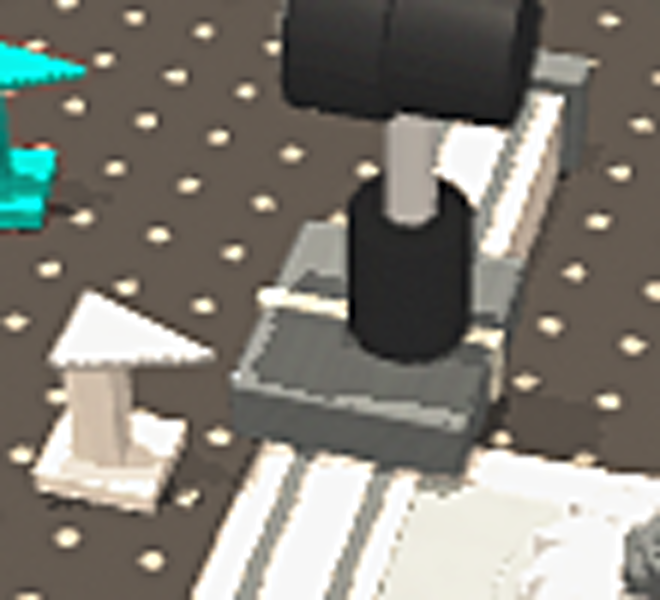

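View pics/t6.png

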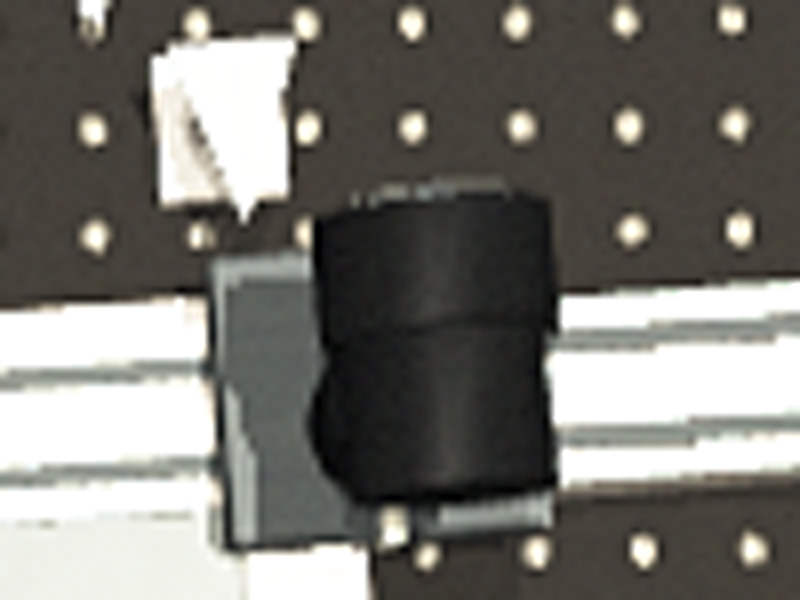

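The line ends in the side crop are at (262,296) and (500,337), and the tip is at (213,354). The carriage has advanced about 10 px.

```bash
cat > meas.py <<'E'
from h import *
import sys
k=sys.argv[1]; np.set_printoptions(precision=2,suppress=True)
Rz=R.from_euler('z',.065).as_matrix()[:2,:2]
L=lambda P:Rz.T@(P[:2]-[576,-23.5])
s=cv2.imread(f'pics/s{k}full.png');t=cv2.imread(f'pics/t{k}full.png')
g=s.astype(int).min(2)
# predicted line row for each column: scan local x on plate, local y range, find brightest centroid (side, z=51)
def prof(im,n,x,ys,z=51):
    W=[np.r_[Rz@np.array([x,y])+[576,-23.5],z] for y in ys]
    uv=np.array([proj(n,w) for w in W],np.float32)
    return cv2.remap(im,uv[:,0].reshape(1,-1),uv[:,1].reshape(1,-1),cv2.INTER_LINEAR).ravel().astype(float)
y0=float(sys.argv[2]); ys=np.arange(y0-8,y0+8,.25)
gray=s.min(2)
for x in (128,125,122,119,116,78,75,72):
    p=prof(gray,'side',x,ys); w=np.clip(p-np.median(p)-25,0,None)
    print(x,(w*ys).sum()/w.sum() if w.sum()>0 else None,p.max())
gt=t.min(2)
for x in (74,71,69):
    p=prof(gt,'top',x,ys); w=np.clip(p-np.median(p)-25,0,None); print('top',x,(w*ys).sum()/max(w.sum(),1e-9),p.max())
# tip profile: bright extreme in both views at z51
for n,im in(('side',s),('top',t)):
    yt=np.arange(-60,-20,.25)
    for x in (134,136,137,138,139,140,142,144,146):
        p=prof(im.min(2),n,x,yt); b=yt[p>150]; print('tip',n,x,(b.min(),b.max()) if len(b) else None)
E
python3 meas.py 6 -70
python3 - <<'E'
import sys; sys.path.insert(0,'.')
from h import *
Rz=R.from_euler('z',.065).as_matrix()[:2,:2]
for n,u,v in (('side',308.2,168.9),('side',347.9,175.7),('top',373.6,205),('side',300,178.5),('top',355.3,166.8)): print(n,u,Rz.T@(plane(n,u,v,51)[:2]-[576,-23.5]))
E
```

```text
128 -67.86342909256726 241.0
125 -67.61183769282361 229.0
122 -67.78103507565336 231.0
119 -67.45942131263232 232.0
116 -67.5387129575828 234.0
78 -77.33611111111111 82.0
75 -66.31166219839142 195.0
72 -67.34556706966033 193.0
top 74 0.0 40.0
top 71 -66.92967781908303 177.0
top 69 -66.68934624697337 207.0
tip side 134 None
tip side 136 None
tip side 137 None
tip side 138 None
tip side 139 None
tip side 140 (np.float64(-42.75), np.float64(-40.5))
tip side 142 (np.float64(-43.25), np.float64(-38.5))
tip side 144 (np.float64(-44.0), np.float64(-37.25))
tip side 146 (np.float64(-60.0), np.float64(-37.25))
tip top 134 (np.float64(-53.75), np.float64(-28.25))
tip top 136 (np.float64(-53.5), np.float64(-28.0))
tip top 137 (np.float64(-30.0), np.float64(-28.5))
tip top 138 None
tip top 139 (np.float64(-40.25), np.float64(-39.25))
tip top 140 (np.float64(-40.75), np.float64(-39.0))
tip top 142 (np.float64(-42.5), np.float64(-38.0))
tip top 144 (np.float64(-49.5), np.float64(-22.25))
tip top 146 (np.float64(-50.0), np.float64(-22.0))
side 308.2 [133.40745356 -66.76366727]
side 347.9 [ 67.49337173 -68.14443305]
top 373.6 [ 69.35651158 -66.14385829]
side 300 [139.22958912 -41.6282282 ]
top 355.3 [138.79971163 -40.25500245]
```

Both views agree. The line is at local y −67.7 (side) and −66.8 (top), and the tip at −41.2 and −39.9. That leaves about 26.6 mm, or 0.59 rad. I'll drive 0.5 rad and measure again.

Call:
arm_command(
  plan=[
    {"tx":0,"ty":0.17,"tz":1.09,"wx":0,"wy":0,"wz":0,"jaw":-1},
    {"tx":0,"ty":0.06,"tz":1.1,"wx":0,"wy":0,"wz":0,"jaw":-1},
    {"tx":0,"ty":-0.05,"tz":1.1,"wx":0,"wy":0,"wz":0,"jaw":-1},
    {"tx":0,"ty":-0.16,"tz":1.09,"wx":0,"wy":0,"wz":0,"jaw":-1},
    {"tx":0,"ty":-0.27,"tz":1.07,"wx":0,"wy":0,"wz":0,"jaw":-1},
    {"tx":0,"ty":0,"tz":0,"wx":0,"wy":0,"wz":0,"jaw":-1},
    {"tx":0,"ty":0,"tz":0,"wx":0,"wy":0,"wz":0,"jaw":-1},
  ],
)

```text
time: 8.35
tool_pos: [468.6, 1.0, 95.3]
tcp_rot: [0.247, 1.57, 1.881]
contact_force: [-1.6, -0.7, 1.2]
grip_width: 21.8
```

```bash
python3 look.py 7; python3 meas.py 7 -45
```

```text
[-105.2750302    32.91647077] 110.30106994727667 theta 0.30304083594969744 [-1.66810866 -0.58024755]
128 -44.99928503336511 252.0
125 -45.27058823529412 231.0
122 -45.22846441947566 228.0
119 -44.8914156626506 231.0
116 -45.2927375971309 233.0
78 -37.25 68.0
75 -44.745601173020525 174.0
72 -44.810529922338965 189.0
top 74 0.0 32.0
top 71 -43.73130649137223 174.0
top 69 -43.67383409785933 202.0
tip side 134 (np.float64(-47.25), np.float64(-43.5))
tip side 136 None
tip side 137 None
tip side 138 None
tip side 139 None
tip side 140 (np.float64(-42.75), np.float64(-40.5))
tip side 142 (np.float64(-43.25), np.float64(-38.5))
tip side 144 (np.float64(-44.0), np.float64(-37.25))
tip side 146 (np.float64(-60.0), np.float64(-37.25))
tip top 134 None
tip top 136 None
tip top 137 None
tip top 138 None
tip top 139 None
tip top 140 (np.float64(-40.25), np.float64(-39.5))
tip top 142 (np.float64(-42.5), np.float64(-38.0))
tip top 144 (np.float64(-49.5), np.float64(-22.25))
tip top 146 (np.float64(-50.0), np.float64(-22.0))
```

View pics/s7.png

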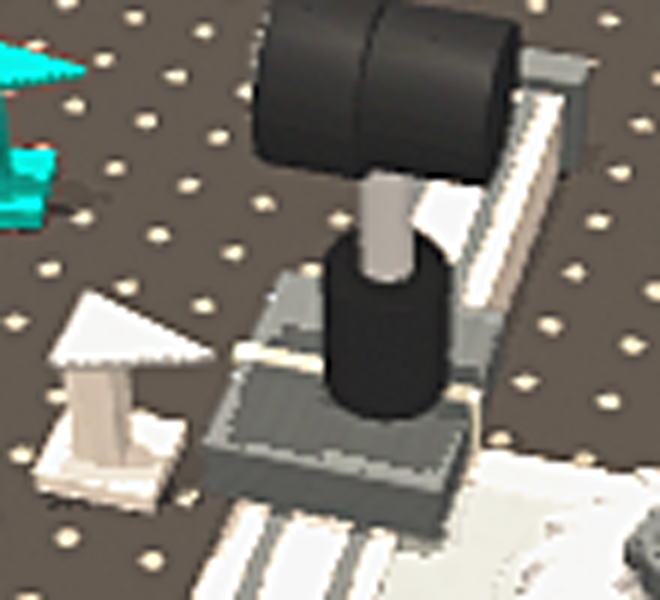

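View pics/t7.png

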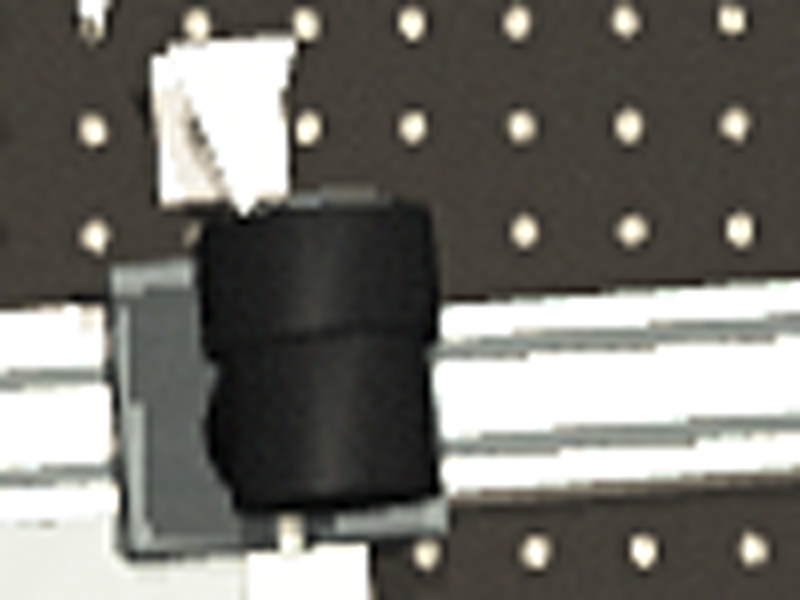

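The line is now at −45.2 (side) and −43.7 (top), so about 3.8 mm remains in both views. I'll drive 0.07 rad and then refine.

Call:
arm_command(
  plan=[
    {"tx":0,"ty":-0.12,"tz":0.37,"wx":0,"wy":0,"wz":0,"jaw":-1},
    {"tx":0,"ty":-0.12,"tz":0.36,"wx":0,"wy":0,"wz":0,"jaw":-1},
    {"tx":0,"ty":0,"tz":0,"wx":0,"wy":0,"wz":0,"jaw":-1},
    {"tx":0,"ty":0,"tz":0,"wx":0,"wy":0,"wz":0,"jaw":-1},
  ],
)

```text
time: 8.85
tool_pos: [470.7, 8.4, 95.3]
tcp_rot: [-1.019, 1.571, 0.615]
contact_force: [-1.2, -3.2, -0.0]
grip_width: 21.7
```

```bash
python3 look.py 8; python3 meas.py 8 -42 | grep -v tip; python3 - <<'E'
import cv2
s=cv2.imread('pics/s8full.png');cv2.imwrite('pics/s8c.png',cv2.resize(s[160:210,270:350],None,fx=10,fy=10,interpolation=cv2.INTER_NEAREST))
E
```

```text
[-102.72875988   40.19535377] 110.31257666860463 theta 0.37296360665384254 [-1.43607052 -3.08981928]
128 -42.619796484736355 252.0
125 -42.63749178172255 229.0
122 -41.963201320132015 230.0
119 -42.40553494124923 234.0
116 -42.5271523178808 231.0
78 -34.38636363636363 67.0
75 -41.60730593607306 171.0
72 -41.798698384201074 190.0
top 74 0.0 32.0
top 71 -40.99294871794872 153.0
top 69 -40.906392694063925 203.0
```

View pics/s8c.png

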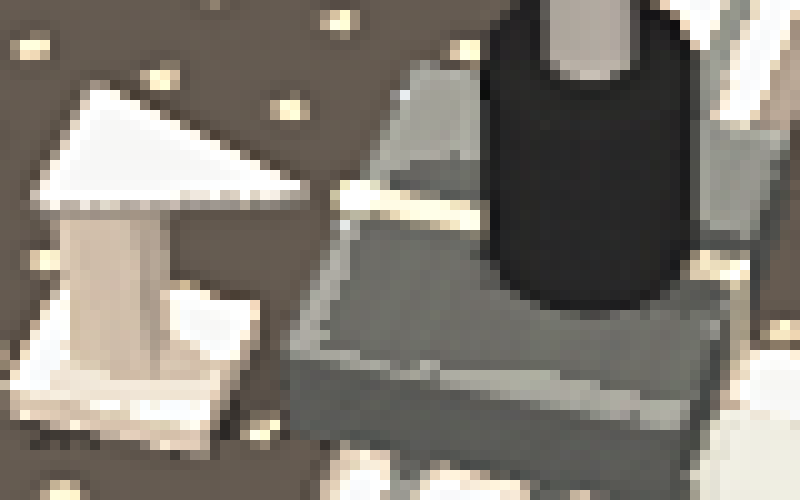

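View pics/t8.png

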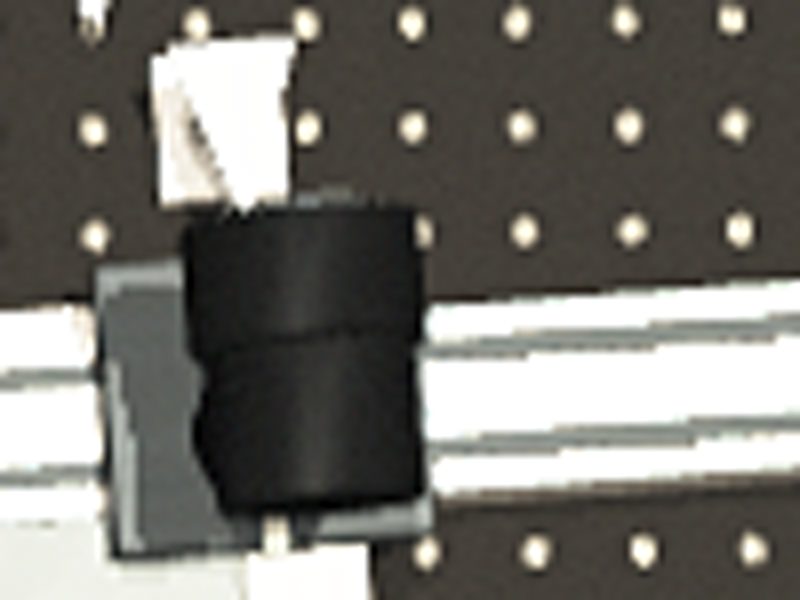

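The line is now at −42.4 (side) against the tip at −41.4, and −40.95 (top) against −39.9, so about 1 mm is left. I'll drive 0.02 rad.

Call:
arm_command(
  plan=[
    {"tx":0,"ty":-0.08,"tz":0.2,"wx":0,"wy":0,"wz":0,"jaw":-1},
    {"tx":0,"ty":0,"tz":0,"wx":0,"wy":0,"wz":0,"jaw":-1},
    {"tx":0,"ty":0,"tz":0,"wx":0,"wy":0,"wz":0,"jaw":-1},
  ],
)

```text
time: 9.25
tool_pos: [471.4, 10.5, 95.3]
tcp_rot: [-1.16, 1.571, 0.474]
contact_force: [-1.6, -3.8, -0.6]
grip_width: 21.5
```

```bash
python3 look.py 9; python3 meas.py 9 -41 | grep -v tip; python3 - <<'E'
import cv2
s=cv2.imread('pics/s9full.png');cv2.imwrite('pics/s9c.png',cv2.resize(s[160:210,270:350],None,fx=10,fy=10,interpolation=cv2.INTER_NEAREST))
E
```

```text
[-101.90977654   42.21756232] 110.30831846296553 theta 0.39274222139866743 [-1.80677078 -3.68747694]
128 -41.825940860215056 249.0
125 -41.16675016700067 227.0
122 -41.538556067588324 233.0
119 -41.64382608695652 231.0
116 -41.36914303329223 230.0
78 -33.4 69.0
75 -40.55897646414888 188.0
72 -41.22388392857143 191.0
top 74 0.0 33.0
top 71 -40.13252427184466 158.0
top 69 -40.1609883364027 213.0
```

View pics/s9c.png

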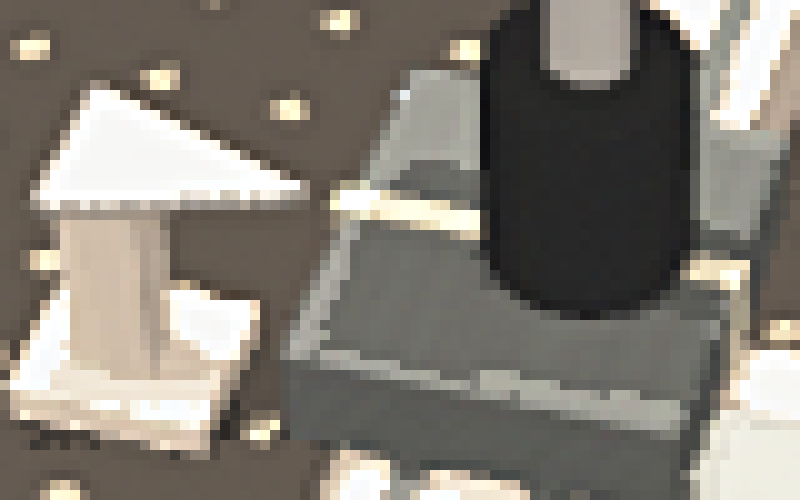

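View pics/t9.png

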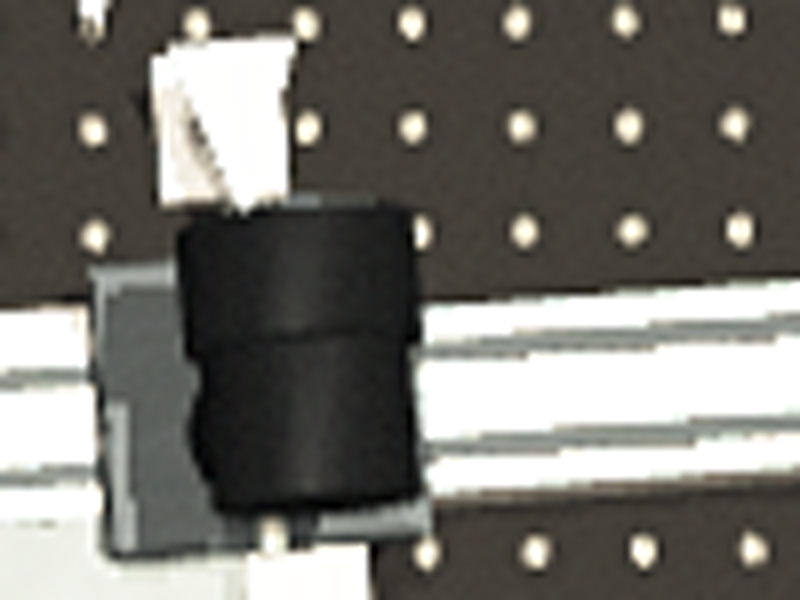

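The line is at −41.5 (side) against the tip at −41.3, and −40.15 (top) against −39.9, so it is level within about 0.3 mm. I'll ease back 2 mm the loose way so that letting go cannot push the lever on, then open and rise.

Call:
arm_command(
  plan=[
    {"tx":0,"ty":0.08,"tz":-0.2,"wx":0,"wy":0,"wz":0,"jaw":-1},
    {"tx":0,"ty":0,"tz":0,"wx":0,"wy":0,"wz":0,"jaw":1},
    {"tx":0,"ty":0,"tz":0,"wx":0,"wy":0,"wz":0,"jaw":1},
    {"tx":0,"ty":0,"tz":0,"wx":0,"wy":0,"wz":0,"jaw":1},
    {"tx":0,"ty":0,"tz":0,"wx":0,"wy":0,"wz":0,"jaw":1},
    {"tx":0,"ty":0,"tz":0,"wx":0,"wy":0,"wz":0,"jaw":1},
    {"tx":0,"ty":0,"tz":0,"wx":0,"wy":0,"wz":0,"jaw":1},
    {"tx":0,"ty":0,"tz":0,"wx":0,"wy":0,"wz":0,"jaw":1},
    {"tx":-1,"ty":0,"tz":0,"wx":0,"wy":0,"wz":0,"jaw":1},
    {"tx":-2,"ty":0,"tz":0,"wx":0,"wy":0,"wz":0,"jaw":1},
    {"tx":-3,"ty":0,"tz":0,"wx":0,"wy":0,"wz":0,"jaw":1},
    {"tx":-3,"ty":0,"tz":0,"wx":0,"wy":0,"wz":0,"jaw":1},
    {"tx":-2,"ty":0,"tz":0,"wx":0,"wy":0,"wz":0,"jaw":1},
    {"tx":0,"ty":0,"tz":0,"wx":0,"wy":0,"wz":0,"jaw":1},
    {"tx":0,"ty":0,"tz":0,"wx":0,"wy":0,"wz":0,"jaw":1},
  ],
)

```text
time: 10.85
tool_pos: [470.5, 8.4, 205.7]
tcp_rot: [-1.648, 1.57, -0.014]
contact_force: [0.0, -0.4, -0.2]
grip_width: 91.9
```

```bash
python3 look.py 10; python3 meas.py 10 -41
```

```text
[-102.87056604   40.1757505 ] 110.43751303949753 theta 0.3723304298963371 [ 0.00417624 -0.4086254 ]
128 -41.83575197889182 248.0
125 -41.16692124915139 224.0
122 -41.53814211011996 231.0
119 -41.6527827011698 229.0
116 -41.37753194141477 228.0
78 -33.388888888888886 69.0
75 -40.55739299610895 186.0
72 -41.211242067089756 189.0
top 74 0.0 31.0
top 71 -40.133809523809525 161.0
top 69 -40.167514646931856 216.0
tip side 134 (np.float64(-43.0), np.float64(-39.0))
tip side 136 None
tip side 137 None
tip side 138 None
tip side 139 None
tip side 140 (np.float64(-42.75), np.float64(-40.5))
tip side 142 (np.float64(-43.25), np.float64(-38.75))
tip side 144 (np.float64(-44.0), np.float64(-37.5))
tip side 146 (np.float64(-60.0), np.float64(-37.5))
tip top 134 None
tip top 136 None
tip top 137 None
tip top 138 None
tip top 139 None
tip top 140 None
tip top 142 (np.float64(-43.0), np.float64(-38.0))
tip top 144 (np.float64(-49.75), np.float64(-22.25))
tip top 146 (np.float64(-50.0), np.float64(-22.0))
```

View pics/s10full.png

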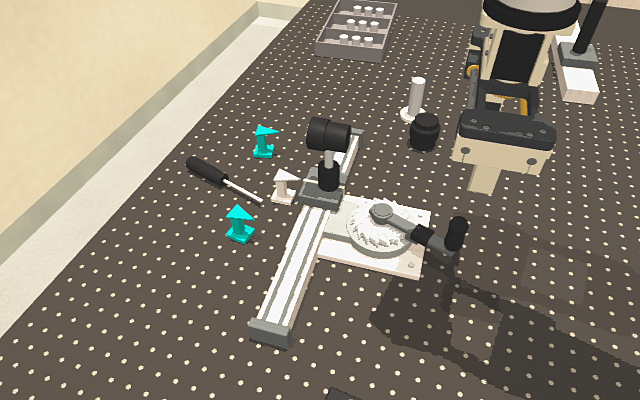

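The gripper is clear of the knob at (457,233), and the carriage line is unchanged. I'm handing in.

```bash
python3 -c "
from plant import bot
print(bot.close_job())"
```

```text
the job is handed in; nothing more can be done
None
```

The carriage's white line now stands at the pointer, and I handed the job in with the gripper open and clear of everything at about 11 s.

- **Loose swing:** I gripped the ratchet knob from above and swung the lever anticlockwise to its back stop. The force rose to about 15 N and the knob stopped moving; the carriage did not visibly move.
- **Drive swing:** I swung it clockwise in four measured steps, eased back about 2 mm the loose way, let go and rose clear.
- **Last check (local y, mm):** in the side view the line was at −41.5 and the tip at about −41.3. In the top view the line was at −40.15 and the tip at about −39.9. The carriage is therefore level, or at most about 0.3 mm short, with roughly 0.5 mm of uncertainty. The line did not move on release.

**Disagreements:**
- The two views differ by about 1.4 mm in absolute position, but they agree on the gap between line and tip.
- In the last top picture the lens tube partly hid the tip, so I used its position from the earlier pictures.
- My first move call was refused because rows need every key. Nothing moved.

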